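# Test the proud flux-bottle cap and set the bottle aside for rework

### The job

One of the three flux bottles in the wooden block has its cap standing proud, with a ring of threaded neck showing under it. Twist that cap about an eighth of a turn, either way, while the bottle still stands down in its pocket, to confirm that it is loose; then set that bottle upright on the floor of the aluminium rework tray, lowering it all the way in your grip before letting go. Leave the other two bottles in their pockets.

Things in the scene. Friction and masses are not known exactly. Their poses are not given: they have to be found in the camera images.
- flux_proud: Bottle with the loose cap: square amber body 44 x 44 x 60 mm high, shoulder up to 66, neck 26 in diameter, white ribbed round cap 32 in diameter from 80 to 104 mm above the underside, so 14 mm of neck shows. 0.1 to 0.19 kg. Origin: centre of the underside, z up, y along the block it stands in (within 3 degrees at the start). The cap cannot come off; it can carry the bottle.
- proud_cap (a joint): Turn of the loose cap on its bottle, rad, positive anticlockwise seen from above. Starts within 0.1 of zero, turns with light friction (0.012 N m) to stops at -1.5 and 1.5, does not rise or sink, and stays where it is left. The pocket's walls stop the bottle turning along by more than about 10 degrees.
- flux_flush_a: Bottle with a tight cap, otherwise alike: cap down on the shoulder, top 90 mm above the underside. Origin: centre of the underside, z up. The three bottles stand, in any order, in square pockets 50 mm wide and 30 mm deep, floor 6 mm above the bench, 80 mm apart in a row along a fixed pale wooden block, 80 x 250 x 36 mm high.
- flux_flush_b: Second bottle with a tight cap, exactly like flux_flush_a, in the remaining pocket. Origin: centre of the underside, z up.
- tray: Low open aluminium tray fixed to the bench, 170 mm (its x) x 240 mm (its y) x 22 mm high, walls and floor 4 mm thick. Origin: centre of its underside, z up; inner floor at z = 4 mm. A grey solder reel, 54 mm across and 36 high, stands in it about 70 mm from the middle at +y, up to 25 mm off in x; the other half, around y = -50 mm, is free.
Not all that is in view belongs to the job. Leave any purple or turquoise look-alike of the flux_proud alone.

How it is judged:
On the way, in this order (a step that is already met when the one before it is completed fails the run):
1. the loose cap has been twisted at least 20 degrees (0.35 rad) from the middle of its travel, either way, with its bottle still upright down in its pocket ((value of joint proud_cap above 0.35 rad or value of joint proud_cap below -0.35 rad) and distance of flux_proud from where it was at the start of the episode below 0.015 m and angle between flux_proud's own z axis and vertical below 0.17 rad), for 0.1 s.
2. the bottle is down over the tray, its underside within 12 mm of the tray's floor, still held by the fingers (x of flux_proud in the frame of tray between -0.081 and 0.081 m and y of flux_proud in the frame of tray between -0.116 and 0.116 m and z of flux_proud in the frame of tray below 0.016 m and contact force between the fingers and flux_proud above 1 N), for 0.04 s.
At the end, for the whole second after the job is handed in: The bottle with the proud cap stands at rest on the tray's floor, inside its walls (underside within 6 mm of the floor's height), upright within 10 degrees; the two bottles with tight caps stand in their pockets within 20 mm of where they were and upright within 10 degrees (x of flux_proud in the frame of tray between -0.081 and 0.081 m and y of flux_proud in the frame of tray between -0.116 and 0.116 m and z of flux_proud in the frame of tray between 0 and 0.01 m and angle between each of flux_proud, flux_flush_a, flux_flush_b's own z axis and vertical below 0.175 rad and linear speed of flux_proud below 0.02 m/s and distance of each of flux_flush_a, flux_flush_b from where it was at the start of the episode below 0.02 m); the robot touches nothing.
It fails at once if a bottle with a tight cap is moved more than 20 mm or lifted out of its pocket (distance of any of flux_flush_a, flux_flush_b from where it was at the start of the episode above 0.02 m).
It also fails if it takes over 42 s, if anything falls off the work surface, if the arm or the gripper's body presses on something with over 40 N, if the wrist force passes 120 N, or if a joint passes its speed limit or range.

### The arm

A 6-joint arm with a two-finger parallel gripper is mounted at the origin on the work surface. World frame = base frame: x ahead of the robot, y to its left, z up, the work surface at z = 0. Lengths are in m, angles in rad, forces in N, time in s.
With the tool pointing down it reaches from about 0.35 to 0.775 m from the base axis. Payload 7.3 kg.
Tool frame: the origin (TCP) lies at the very end of the fingers, on their centre line; the grasp point (between the pads) lies grip_point_offset behind it (grip_point_offset is the distance from the TCP to the grasp point, in m); z points along the fingers, y is the direction in which the jaws open and shut (so a half turn about z gives the same grasp; the last joint's range is limited). The gripper opens to 92 mm and grips with 3 to 60 N. Pads are 19 mm wide; open, the fingers measure 130 mm over their backs; the gripper's body (75 mm by 190 mm) begins 47 mm behind the grasp point.
Start: joints at [0.987, 0.342, 1.524, -0, 1.275, -0.146], TCP at [0.223, 0.476, 0.227] pointing down, gripper open.
Joint ranges: [-2.53, 2.53], [-0.77, 2.02], [0.04, 2.7], [-1, 4.14], [0.28, 2.66], [-3.11, 3.11]. Speed limits (rad/s): [2.57, 2.57, 3.14, 3.14, 3.14, 3.14].

### API

Orientations are given as [roll, pitch, yaw] about the fixed x, y, z axes, in that order (R = Rz(yaw) Ry(pitch) Rx(roll)).
In Python, from cell import * gives the robot as it stands.
- The arm moves only by the shell command python3 -m inch 'ROWS' [OPENING] [FORCE]. ROWS is JSON, a list that holds one entry, the list of rows, each a list of 4 numbers: the shift along the tool's x, y, z in mm, then the turn about the tool's z in rad. In form: [[[x, y, z, roll], ...]]. A call has 1 to 10 rows; each row shifts and turns the commanded pose from where the row before left it, along the tool's axes as they then stand; what a row does not reach is not made up. A row lasts 1/8 s, in which the tool goes at most 62.5 mm and 10.7 degrees, less where a joint would pass 70% of its speed; a pose out of reach is approached as far as the arm can. A call with a gripper value outside its range is refused whole. OPENING is the closure, from -1 (fully open) to 1 (shut), set as the call begins (- or left out, the last holds). The fingers move at their own pace and stop on an object; FORCE is the grip in N (left out, the last holds). Time passes only in rows, so rows that do not move let the fingers close. It gives the time, the measured TCP pose, the force and the opening at its end, in the units of the state.
- observe(): the state, without advancing time (a new reading comes with each control period).
- read_camera(name): name is "side" or "top"; returns a dict with "img" (420x560x3 uint8, blue, green, red), "fx", "fy", "cx", "cy" (pixels), "k1" (the pictures are not rectified: a ray, as slopes to the right and down, at radius r is drawn at 1 + k1 r^2 times it, then the intrinsics apply), "eye" and "rotation" of the camera in the world. Camera axes: x right, y down, z forward; pixel columns grow to the right and rows downward; lengths in m; the calibration is good to about 2 mm. A picture is of the moment at which its call begins. There is no depth.
- hand_in(): hands the job in, once; it reports no verdict.
Trained networks look in the newest picture that a camera, given by its name, has taken for a name from the list of things; names that differ only in an ending like _2 or _b are one class to them, and where a whole thing is asked for, a point or a joint stands for the part that bears it (a point fixed in the world has none). Each returns a list of dicts, best first, with "conf" (0 to 1); they miss things now and then, are a little off and sometimes report something else, mostly with a low value. They report only what shows in the picture. A call takes as long as a camera call. They do not tell look-alikes from the thing itself.
- boxes_of(camera, label): "at" ([row, column] in pixels, amid what is visible of it).
- place_of(camera, label): "at" ([row, column] in pixels: a listed point, or the origin of a listed thing).
The state is a dict: "time": time; "qpos": joint angles; "qvel": joint speeds; "joint_efforts": joint torques, N m; "tool_pos": TCP position; "tool_rot": TCP orientation; "contact_force": force on the tool from outside, world axes, zero at the start; "torque": the same for the moment, N m; "opening": finger opening in m.
Only numpy, scipy, OpenCV 4.12 (cv2) and the standard library are available. Lean on these libraries where they do the work, as an engineer would, in place of code of your own. Each camera call takes 0.05 s, during which the arm holds its last target. There are 200 camera calls.

## Working session

There is one attempt and no reset: what is moved stays moved. The work goes in short steps, Python scripts to look and compute and a shell command to move; the robot and the scene stay as the last step left them, time stands still between calls to the robot, and variables do not carry over. Pictures are saved under pics/ and viewed, about 8 in all and at most 12, crops included, and the job is handed in when it is done.

```bash
mkdir -p pics; cat > h.py <<'E'
from cell import *
import numpy as np, cv2
def ray(c,at):
    K=np.array([[c["fx"],0,c["cx"]],[0,c["fy"],c["cy"]],[0,0,1]],float)
    # k1 model: drawn = s*(1+k1 r^2)
    p=cv2.undistortPoints(np.array([[[at[1],at[0]]]],float),K,np.array([c["k1"],0,0,0],float))[0,0]
    return np.array(c["eye"]),np.array(c["rotation"])@np.array([p[0],p[1],1.])
def atz(c,at,z):
    e,d=ray(c,at); return e+d*(z-e[2])/d[2]
def proj(c,P):
    K=np.array([[c["fx"],0,c["cx"]],[0,c["fy"],c["cy"]],[0,0,1]],float)
    R=np.array(c["rotation"]).T
    return cv2.projectPoints(np.array(P,float).reshape(-1,3),cv2.Rodrigues(R)[0],-R@np.array(c["eye"]),K,np.array([c["k1"],0,0,0],float))[0][:,0,::-1]
E
python3 - <<'E'
from h import *
s=observe();print({k:np.round(v,3) for k,v in s.items()})
try: print(grip_point_offset)
except Exception as e: print(e)
for n in("top","side"):
    c=read_camera(n);cv2.imwrite(f"pics/{n}0.png",c["img"]);print(n,np.round(c["eye"],3))
    for l in("flux_proud","flux_flush_a","tray","proud_cap"):
        for d in place_of(n,l)[:5]:
            print(l,np.round(d["at"],1),round(d["conf"],2),np.round(atz(c,d["at"],0.006 if l[0]=="f" else 0),3))
E
```

```text
{'time': np.float64(0.0), 'qpos': array([ 0.987,  0.343,  1.525, -0.   ,  1.275, -0.146]), 'qvel': array([-0.002,  0.002, -0.   , -0.   , -0.   , -0.001]), 'joint_efforts': array([ 2.0000e-03, -4.3124e+01, -2.4422e+01,  7.2000e-02,  5.6000e-02,
       -0.0000e+00]), 'tool_pos': array([0.222, 0.475, 0.226]), 'tool_rot': array([-3.14 , -0.   ,  2.704]), 'contact_force': array([ 0.082,  0.501, -0.129]), 'torque': array([-0.027, -0.003,  0.045]), 'opening': np.float64(0.091)}
0.0188
top [0.463 0.039 1.139]Traceback (most recent call last):
  File "<stdin>", line 9, in <module>
  File "h.py", line 9, in atz
    e,d=ray(c,at); return e+d*(z-e[2])/d[2]
                                       ~^^^
IndexError: invalid index to scalar variable.
```

```bash
python3 - <<'E'
from h import *
for n in("top","side"):
    c=read_camera(n); print({k:v for k,v in c.items() if k!="img"})
E
```

```text
{'fx': 428.5811963515839, 'fy': 428.5811963515839, 'cx': 274.7515436721261, 'cy': 215.11193836320697, 'k1': -0.09523697674553716, 'eye': array([0.4625342 , 0.03931945, 1.1385525 ]), 'rotation': array([-3.01835338, -0.01402356, -1.54396371])}
{'fx': 457.8488463201767, 'fy': 457.8488463201767, 'cx': 287.07350801824043, 'cy': 213.9947965124609, 'k1': -0.04788584345644221, 'eye': array([ 0.23322632, -0.8213155 ,  0.80207422]), 'rotation': array([-2.23991474,  0.00279005, -0.38874952])}
```

View pics/top0.png

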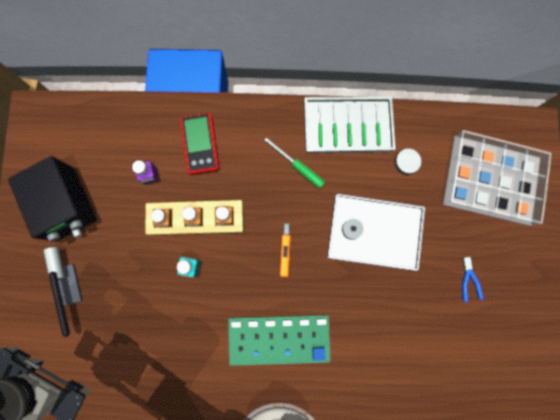

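The top view shows the block with three bottles around (217,195), its columns at 161, 192 and 223. The tray is at (232,377) with the reel at its left (+y). The purple (172,146) and turquoise (267,187) look-alikes stand away from the block.

```bash
python3 - <<'E'
s=open('h.py').read()
s=s.replace('import numpy as np, cv2','import numpy as np, cv2\nfrom scipy.spatial.transform import Rotation as Ro').replace('np.array(c["rotation"])','Ro.from_euler("xyz",c["rotation"]).as_matrix()')
open('h.py','w').write(s)
E
python3 - <<'E'
from h import *
for n in("top","side"):
    c=read_camera(n);cv2.imwrite(f"pics/{n}1.png",c["img"])
    for l in("flux_proud","flux_flush_a","tray","proud_cap"):
        for d in place_of(n,l)[:5]:
            print(n,l,np.round(d["at"],1),round(d["conf"],2),np.round(atz(c,d["at"],0.006 if l[0]=="f" else 0.1 if l[0]=="p" else 0),3))
    if n=="side":
        m=proj(c,[0.44,0.23,0.06])[0].astype(int); print(m)
        r=max(m[0]-75,0);k=max(m[1]-100,0)
        cv2.imwrite("pics/sidecrop.png",cv2.resize(c["img"][r:r+150,k:k+200],None,fx=4,fy=4,interpolation=2)); print(r,k)
E
```

```text
top flux_proud [174.9 147.5] 0.8 [0.703 0.375 0.006]
top flux_proud [216.9 194.4] 0.69 [0.592 0.241 0.006]
top flux_proud [266.  192.4] 0.62 [0.462 0.24  0.006]
top flux_flush_a [220. 165.] 0.97 [0.582 0.319 0.006]
top flux_flush_a [216.1 227.2] 0.64 [0.597 0.154 0.006]
top tray [233.7 372. ] 0.65 [ 0.561 -0.235  0.   ]Traceback (most recent call last):
  File "<stdin>", line 5, in <module>
ValueError: it knows: flux_flush, flux_proud, tray
```

```bash
python3 - <<'E'
from h import *
n="side"
c=read_camera(n)
for l in("flux_proud","flux_flush","tray"):
    for d in place_of(n,l)[:5]:
        print(n,l,np.round(d["at"],1),round(d["conf"],2),np.round(atz(c,d["at"],0.006 if l[0]=="f" else 0),3))
m=proj(c,[0.59,0.23,0.06])[0].astype(int); print(m)
r=max(m[0]-75,0);k=max(m[1]-100,0);print(r,k)
cv2.imwrite("pics/sidecrop.png",cv2.resize(c["img"][r:r+150,k:k+200],None,fx=4,fy=4,interpolation=2))
c=read_camera("top")
cv2.imwrite("pics/topcrop.png",cv2.resize(c["img"][185:260,130:255],None,fx=6,fy=6,interpolation=2))
cs=read_camera("side")
for y,x in((.319,.582),(.241,.592),(.154,.597)):
  print(np.round(proj(cs,[[x,y,.006],[x,y,.096],[x,y,.11]]),1).tolist(), np.round(proj(c,[[x,y,.096],[x,y,.11]]),1).tolist())
E
```

```text
side flux_proud [201.8 222.2] 0.82 [0.46  0.236 0.006]
side flux_proud [188.  263.4] 0.67 [0.595 0.256 0.006]
side flux_proud [161.8 279.7] 0.64 [0.695 0.376 0.006]
side flux_flush [206.9 277.1] 0.85 [0.599 0.152 0.006]
side flux_flush [178.9 250.3] 0.69 [0.574 0.317 0.006]
side tray [313.  326.6] 0.72 [ 0.562 -0.244  0.   ]
[177 264]
102 164
[[178.1, 252.6], [153.1, 251.2], [149.0, 250.9]] [[215.8, 156.4], [215.1, 155.0]]
[[190.8, 264.2], [165.3, 263.2], [161.1, 263.0]] [[212.7, 188.1], [211.9, 187.1]]
[[206.7, 276.3], [180.6, 275.7], [176.3, 275.6]] [[211.6, 223.5], [210.9, 222.9]]
```

View pics/sidecrop.png

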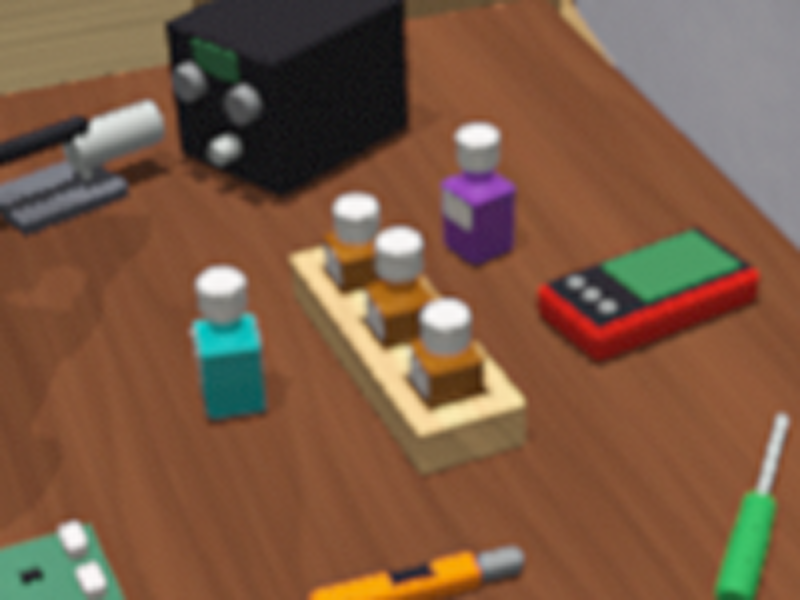

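View pics/topcrop.png

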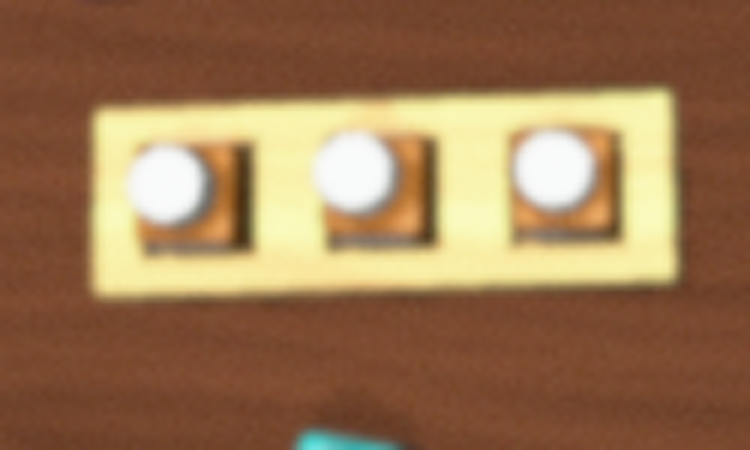

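The top view shows amber bodies in the block, cap centres near (216,158), (213,189) and (213,222). The side view does not make it obvious which cap is proud. I'll triangulate the white blobs to compare the cap heights.

```bash
python3 - <<'E'
from h import *
def caps(c,zone):
    r0,r1,c0,c1=zone; im=c["img"][r0:r1,c0:c1]; im=cv2.resize(im,None,fx=8,fy=8,interpolation=2)
    hsv=cv2.cvtColor(im,cv2.COLOR_BGR2HSV); m=((hsv[...,2]>140)&(hsv[...,1]<45)).astype(np.uint8)
    n,l,st,ce=cv2.connectedComponentsWithStats(m)
    return [( (ce[i][1]+.5)/8-.5+r0,(ce[i][0]+.5)/8-.5+c0, st[i][4]/64, st[i][1]/8+r0,st[i][3]/8,st[i][2]/8) for i in range(1,n) if st[i][4]/64>40]
t=read_camera("top"); s=read_camera("side")
T=sorted(caps(t,(200,235,145,240)),key=lambda a:a[1]); S=sorted(caps(s,(145,200,240,285)),key=lambda a:a[0])
for b in T+S: print(np.round(b,1))
for a,b in zip(T,S):
    e1,d1=ray(t,a[:2]);
    for row in (b[0],):
        e2,d2=ray(s,(row,b[1])); k=np.linalg.lstsq(np.c_[d1,-d2],e2-e1,rcond=None)[0]
        p=e1+k[0]*d1;q=e2+k[1]*d2; print(np.round(p,4),np.round(q,4))
# block angle & corners
h=cv2.cvtColor(t["img"],cv2.COLOR_BGR2HSV); m=np.zeros(h.shape[:2],np.uint8)
m[195:240,140:250]=((h[...,2]>150))[195:240,140:250]
q=cv2.boxPoints(cv2.minAreaRect(cv2.findNonZero(m)))
print(q); P=np.array([atz(t,(b,a),.036) for a,b in q]); print(np.round(P,4), np.round(P.mean(0),4))
h2=h; m=np.zeros(h.shape[:2],np.uint8); m[185:280,320:435]=((h[...,2]>110)&(h[...,1]<60))[185:280,320:435]
q=cv2.boxPoints(cv2.minAreaRect(cv2.findNonZero(m)));P=np.array([atz(t,(b,a),.022) for a,b in q]); print(np.round(P,4), np.round(P.mean(0),4))
E
```

```text
[215.3 157.3 141.9 209.1  13.4  13.8]
[213.3 188.6 149.8 206.9  13.6  14.1]
[212.9 221.9 140.  206.8  13.2  13.6]
[153.5 252.5  68.  150.4   7.4  11.5]
[162.2 263.3  75.5 158.6   8.   11.9]
[180.5 275.   83.9 176.5   9.1  12.5]
[0.5834 0.3171 0.095 ] [0.5854 0.3166 0.0951]
[0.589  0.2373 0.1088] [0.5912 0.2366 0.109 ]
[0.5941 0.1581 0.0942] [0.5962 0.1574 0.0944]
[[144.1365  201.91292]
 [241.92215 199.19664]
 [242.83194 231.94914]
 [145.0463  234.66542]]
[[0.6245 0.3699 0.036 ]
 [0.6388 0.1141 0.036 ]
 [0.5534 0.1086 0.036 ]
 [0.5389 0.362  0.036 ]] [0.5889 0.2387 0.036 ]
[[ 0.4922 -0.1086  0.022 ]
 [ 0.6664 -0.1314  0.022 ]
 [ 0.6384 -0.3818  0.022 ]
 [ 0.4631 -0.354   0.022 ]] [ 0.565 -0.244  0.022]
```

Triangulation puts the cap tops at 95, 109 and 94 mm, so the middle bottle is the proud one, as the networks also said. It stands at (0.590, 0.237) with the block yawed +0.067 rad. The free spot in the tray is about (0.559, -0.294). I'll move above the cap with the jaws across the row.

```bash
python3 -m inch '[[[-54,-7.5,0,0],[-54,-7.5,0,0],[-54,-7.5,0,0],[-54,-7.5,0,0],[-54,-7.5,0,0],[-54,-7.5,0,0],[-54,-7.5,0,0],[-56,-7.5,0,0]]]' -1 25 && python3 -m inch '[[[0,0,0,0.178],[0,0,0,0.178],[0,0,0,0.178],[0,0,0,0.178],[0,0,0,0.178],[0,0,0,0.176],[0,0,40,0],[0,0,20,0],[0,0,0,0]]]'
```

```text
time: 1.8
tool_pos: [0.5916, 0.2361, 0.2268]
tool_rot: [3.141, 0.0, 2.704]
contact_force: [0.5, 0.9, 0.2]
opening: 0.0918
time: 2.92
tool_pos: [0.5892, 0.2369, 0.165]
tool_rot: [-3.138, 0.001, 1.638]
contact_force: [-0.0, -0.4, 0.8]
opening: 0.0919
```

```bash
python3 - <<'E'
from h import *
s=read_camera("side");t=read_camera("top")
a=cv2.resize(s["img"][110:220,210:330],(400,367),interpolation=2);b=cv2.resize(t["img"][170:260,135:245],(400,327),interpolation=2)
cv2.imwrite("pics/near.png",np.hstack([a[:327],b]))
E
```

```text
(no output)
```

View pics/near.png

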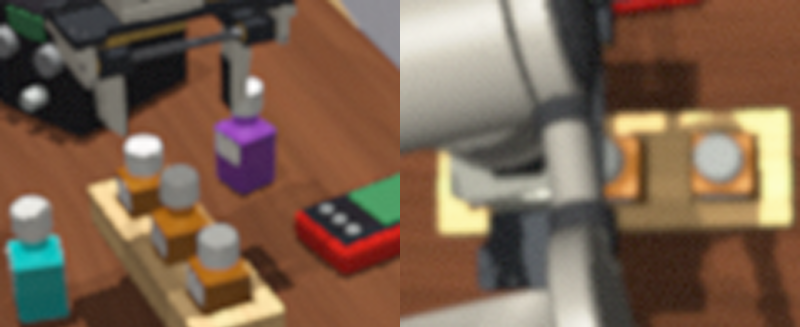

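The fingers straddle the middle cap: tips at crop (115,130) and (240,110), cap at (180,180) beneath their middle. I'll descend, then close.

```bash
python3 -m inch '[[[0,0,30,0],[0,0,25,0],[0,0,17,0],[0,0,11,0],[0,0,0,0],[0,0,0,0]]]' && python3 -m inch '[[[0,0,0,0],[0,0,0,0],[0,0,0,0],[0,0,0,0],[0,0,0,0],[0,0,0,0],[0,0,0,0],[0,0,0,0]]]' 1 25
```

```text
time: 3.78
tool_pos: [0.5908, 0.2374, 0.0847]
tool_rot: [3.14, -0.0, 1.638]
contact_force: [-0.2, -1.1, 0.4]
opening: 0.0919
time: 4.78
tool_pos: [0.5902, 0.2372, 0.0837]
tool_rot: [3.142, -0.0, 1.638]
contact_force: [1.0, -0.0, -1.4]
opening: 0.0312
```

```bash
python3 -m inch '[[[0,0,0,0.1],[0,0,0,0.1],[0,0,0,0.1],[0,0,0,0.1],[0,0,0,0.1],[0,0,0,0.1],[0,0,0,0.1],[0,0,0,0.1],[0,0,0,0],[0,0,0,0]]]'; python3 - <<'E'
from h import *
o=observe();print(np.round(o["qpos"],2),np.round(o["torque"],3))
s=read_camera("side");
cv2.imwrite("pics/tw.png",cv2.resize(s["img"][130:220,220:330],(660,540),interpolation=2))
E
```

```text
time: 6.02
tool_pos: [0.5902, 0.2372, 0.0837]
tool_rot: [-3.141, -0.0, 0.84]
contact_force: [0.2, -0.4, 0.3]
opening: 0.0311
[0.26 0.67 1.38 0.   1.09 0.99] [-0.027  0.15   0.017]
```

View pics/tw.png

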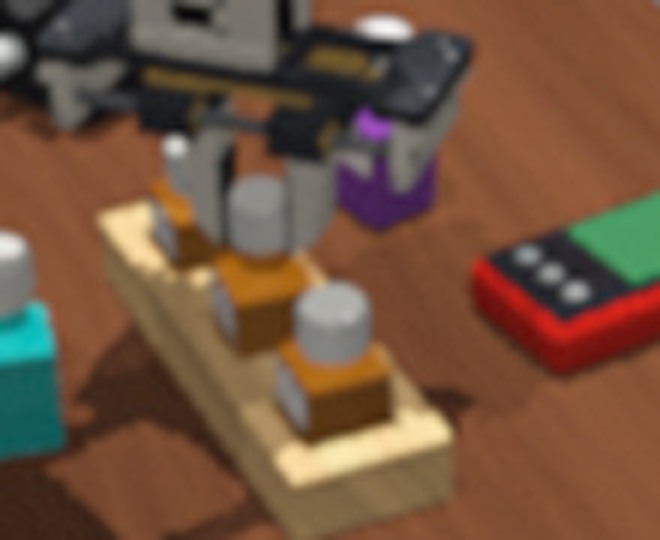

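The cap is gripped and turned while the bottle stays square in its pocket. I'll lift straight up to clear the neighbours, then carry it across.

```bash
python3 -m inch '[[[0,0,-5,0],[0,0,-10,0],[0,0,-15,0],[0,0,-20,0],[0,0,-20,0],[0,0,-20,0],[0,0,-20,0],[0,0,-15,0],[0,0,-8,0],[0,0,0,0]]]' - 35 && python3 -m inch '[[[-8,6,0,0],[-14,11,0,0],[-22,18,0,0],[-26,21,0,0],[-26,21,0,0],[-26,21,0,0],[-26,21,0,0],[-26,21,0,0],[-26,21,0,0],[-26,21,0,0]]]' && python3 -m inch '[[[-26,21,0,0],[-26,21,0,0],[-26,21,0,0],[-26,21,0,0],[-26,20,0,0],[-26,20,0,0],[-18,14,0,0],[-10,8,0,0],[-5,4,0,0],[0,0,0,0]]]'; python3 - <<'E'
from h import *
s=read_camera("side");t=read_camera("top")
cv2.imwrite("pics/over.png",np.hstack([cv2.resize(s["img"][120:370,200:450],(400,400)),cv2.resize(t["img"][160:310,290:440],(400,400))]))
E
```

```text
time: 7.32
tool_pos: [0.5903, 0.2372, 0.2172]
tool_rot: [3.141, -0.001, 0.838]
contact_force: [-0.9, 0.2, -1.4]
opening: 0.0311
time: 8.57
tool_pos: [0.5733, -0.0548, 0.2164]
tool_rot: [-3.141, 0.001, 0.837]
contact_force: [-0.0, 0.1, -1.2]
opening: 0.031
time: 9.82
tool_pos: [0.5593, -0.2931, 0.2166]
tool_rot: [-3.141, -0.0, 0.838]
contact_force: [0.2, 0.9, -0.7]
opening: 0.0312
```

View pics/over.png

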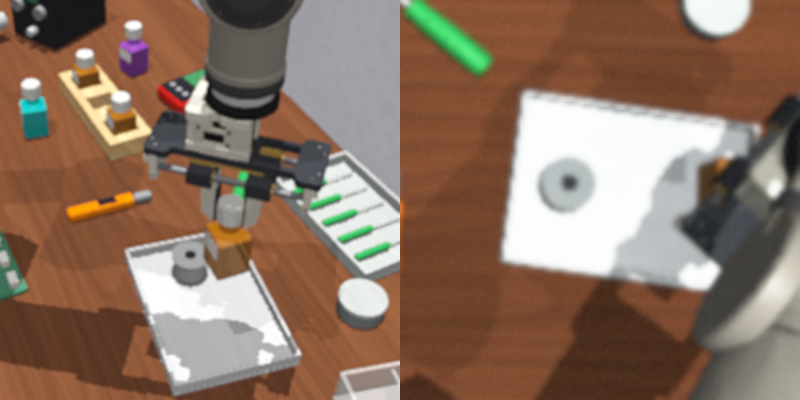

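The bottle hangs upright over the free half of the tray, well away from the reel. On the tray floor the TCP should be at z ≈ 0.082, so I'll lower most of the way now and do the last part slowly.

```bash
python3 -m inch '[[[0,0,15,0],[0,0,25,0],[0,0,30,0],[0,0,25,0],[0,0,15,0],[0,0,10,0],[0,0,6,0],[0,0,0,0],[0,0,0,0]]]' && python3 -m inch '[[[0,0,2,0],[0,0,2,0],[0,0,2,0],[0,0,1,0],[0,0,1,0],[0,0,0,0],[0,0,0,0]]]'
```

```text
time: 11.05
tool_pos: [0.5596, -0.2936, 0.0914]
tool_rot: [3.14, -0.0, 0.838]
contact_force: [-0.6, -0.3, -1.0]
opening: 0.0314
time: 11.92
tool_pos: [0.5593, -0.2934, 0.0827]
tool_rot: [3.142, -0.0, 0.838]
contact_force: [-0.6, -0.5, -1.1]
opening: 0.0312
```

```bash
python3 -m inch '[[[0,0,1,0],[0,0,0,0],[0,0,0,0]]]'; python3 -m inch '[[[0,0,1,0],[0,0,0,0],[0,0,0,0]]]'
```

```text
time: 12.3
tool_pos: [0.5593, -0.2934, 0.0817]
tool_rot: [3.142, -0.0, 0.838]
contact_force: [-0.5, -0.0, -0.3]
opening: 0.0307
time: 12.68
tool_pos: [0.5595, -0.2935, 0.0816]
tool_rot: [3.141, -0.0, 0.838]
contact_force: [-1.8, 0.1, 5.2]
opening: 0.0307
```

The force reads +5 N at z = 0.0816, which is where the floor should be. I'll release and retreat straight up.

```bash
python3 -m inch '[[[0,0,0,0],[0,0,0,0],[0,0,0,0],[0,0,0,0],[0,0,0,0],[0,0,0,0]]]' -1 && python3 -m inch '[[[0,0,-10,0],[0,0,-20,0],[0,0,-30,0],[0,0,-40,0],[0,0,-30,0],[0,0,-10,0],[0,0,0,0],[0,0,0,0]]]'; python3 - <<'E'
from h import *
s=read_camera("side");t=read_camera("top")
for d in place_of("side","flux_proud"): print(np.round(atz(s,d["at"],.004),3),round(d["conf"],2))
for d in place_of("side","flux_flush"): print("fl",np.round(atz(s,d["at"],.006),3),round(d["conf"],2))
cv2.imwrite("pics/end.png",np.hstack([cv2.resize(s["img"][120:370,200:450],(400,400)),cv2.resize(t["img"][160:310,290:440],(400,400))]))
E
```

```text
time: 13.42
tool_pos: [0.5593, -0.2934, 0.0807]
tool_rot: [3.142, -0.0, 0.838]
contact_force: [-0.0, 0.7, 0.3]
opening: 0.0863
time: 14.42
tool_pos: [0.5587, -0.293, 0.2191]
tool_rot: [-3.139, 0.0, 0.838]
contact_force: [-0.2, 0.5, -0.8]
opening: 0.0916
[0.458 0.258 0.004] 0.94
[ 0.558 -0.302  0.004] 0.91
[0.702 0.355 0.004] 0.84
fl [0.587 0.316 0.006] 0.88
fl [0.589 0.153 0.006] 0.82
```

View pics/end.png

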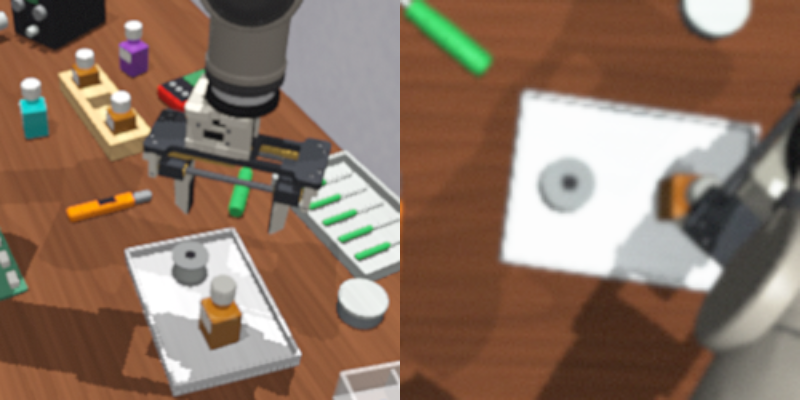

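The bottle stands upright in the tray's free half, side crop (222,315), with the gripper clear above it. The two tight bottles are still in their pockets.

```bash
python3 -c "from cell import *; print(hand_in())"
```

```text
the job is handed in; nothing more can be done
None
```

The bottle with the proud cap is standing upright in the free half of the tray, and I handed the job in at about 14.5 s of the 42 s allowed.

- **Which bottle:** it was the middle one. Triangulation put its cap top at 109 mm against about 95 mm for the other two, and the networks agreed.
- **Twist:** I gripped the cap and turned it 0.8 rad clockwise with the bottle in its pocket. That is well over an eighth of a turn, chosen to allow for slack in the pocket. The bottle still looked square and upright there afterwards. I could not read the cap joint itself, so its angle is inferred from the gripper's turn.
- **Placing:** I carried the bottle by its cap and lowered it until the force rose to about 5 N at the expected floor height. Only then did I open the gripper and retreat straight up.
- **Last checks:** the final picture shows the bottle upright inside the walls, clear of the solder reel. It stands at about (0.558, -0.30), within 1 cm of where I released it. The other two bottles are still in their pockets, and nothing touches the robot.

No checks failed. The networks' positions differed from my own measurements by up to about 1 cm, which is within their usual error.

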